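# Clamp the salami in the counter vice

## Task

The salami lies in the trough of the counter vice but short of its end stop. Push it gently along the trough until its end rests against the white stop, then turn the crank clockwise until the pad comes down on the salami and snug it by feel: firm enough to hold it for slicing, without crushing it. Let go of everything and leave the other things on the counter where they are.

Things in the scene. Friction and masses are not known exactly. Their poses are not given: they have to be found in the camera images.
- vice: Stainless salami vice, bolted down; base 130 x 270 x 12 mm, origin at the centre of its underside, y along its trough towards the stop. The aluminium V trough (62 mm wide, rims 46 mm high) runs from y = -100 to +80 mm. At +y stands a post 50 x 26 mm, 202 mm high; a blue arm on it reaches back over the trough (top up to 193 mm) and carries an upright screw at x = 0, y = +20 mm.
- stop_face (a point): Point on the face of the white stop plate (on the post, 95 mm from the base's centre) that the salami's end shall meet: on the trough's centre line, 59 mm above the counter.
- salami: Hard cured salami in cord, 240 mm long, round ends, 0.5 to 0.75 kg, lying in the trough along its own y. Origin at its middle, 59 mm up; ends 120 mm either way, the free end (-y) beyond the trough and base. Home, its origin is 120 mm from stop_face. About 58 mm thick but uneven by up to 3 mm, so the height of its top under the pad is not exactly known. It slides with 4 to 7 N.
- pad: Round pad, 42 mm across, with a black rubber cushion under it, at the screw's lower end; origin at the centre of its under face. It does not turn; it goes down 12 mm for each clockwise turn of the crank. It starts 6 to 24 mm above the salami (the arm may sit at different heights on the post). Once it presses, each further eighth of a turn adds about 75 N.
- crank_hub (a point): Centre of the steel crank's hub, on the upright screw axis, 2 mm above the crank arm's top. It goes down with the screw. No other part of the vice reaches up to the crank's arm.
- grip_mid (a point): The crank's upright black hand grip, 24 mm across, 46 mm tall, 55 mm from the screw axis; it spins freely on its pin, so it can be held without turning the hand. The point lies on its axis, 28 mm above the crank arm's top and 19 mm below the grip's own top; it goes down with the screw.
- crank (a joint): Turn of the crank in rad, growing clockwise seen from above (pad goes down). Turning free takes 6.5 N along the circle at the grip (a force read standing still may be less); once the pad presses, 3.5 N more per 100 N of clamping. Snug is 3.5 N more than free (100 N; 60 to 160 N will do); at 7 N more (200 N) the salami is crushed. The screw stays where it is let go.
- water_bottle: Green glass water bottle, 72 mm across, 245 mm tall, origin under its centre: to be left alone.
- saucers: Stack of white saucers, 140 mm across, 49 mm tall, origin under its centre: to be left alone.
- paper_cup: Light brown paper cup, 80 mm across, 85 mm tall, origin under its centre: to be left alone.
- tea_box: Green carton, 75 x 140 x 75 mm, origin under its centre: to be left alone.
There are look-alikes about, which are no part of the job. Leave any blue or yellow look-alike of the salami alone.

How it is judged:
On the way, in this order (a step that is already met when the one before it is completed fails the run):
1. the salami is home against the stop, the pad still clear of it (y of salami in the frame of vice above -0.029 m and x of salami in the frame of vice between -0.005 and 0.005 m and angle between the y axis of salami and the y axis of vice, either way round below 0.05 rad and contact force between pad and salami below 1 N), for 0.2 s.
2. the pad presses on the salami (y of salami in the frame of vice above -0.029 m and x of salami in the frame of vice between -0.005 and 0.005 m and angle between the y axis of salami and the y axis of vice, either way round below 0.05 rad and contact force between pad and salami above 60 N), for 0.2 s.
At the end, for the whole second after the job is handed in: The salami lies straight in the trough (within 5 mm of its centre line and 0.05 rad) with its end within 4 mm of the stop, clamped by the pad with 60 to 160 N; crank and salami are at rest and nothing is held (all of step 2 and contact force between pad and salami below 160 N and linear speed of salami below 0.01 m/s and velocity of joint crank between -0.05 and 0.05 rad/s); the robot touches nothing.
It fails at once if the salami is crushed: more than 200 N from the pad (contact force between pad and salami above 200 N).
It fails at once if the salami is rammed: more than 30 N from the gripper (contact force between the fingers and salami above 30 N).
It fails at once if another thing on the counter is moved by more than 30 mm (distance of any of water_bottle, saucers, paper_cup, tea_box from where it was at the start of the episode above 0.03 m).
It also fails if it takes over 72 s, if anything falls off the work surface, if the arm or the gripper's body presses on something with over 40 N, if the wrist force passes 120 N, or if a joint passes its speed limit or range.

## Robot

A 6-joint arm with a two-finger parallel gripper is mounted at the origin on the work surface. World frame = base frame: x ahead of the robot, y to its left, z up, the work surface at z = 0. Lengths are in m, angles in rad, forces in N, time in s.
With the tool pointing down it reaches from about 0.35 to 0.975 m from the base axis. Payload 7.1 kg.
Tool frame: the origin (TCP) lies midway between the tips of the shut fingers; the grasp point (between the pads) lies 19 mm behind it; z points along the fingers, y is the line along which they close (so a half turn about z gives the same grasp; the last joint's range is limited). The gripper opens to 88 mm and grips with 3 to 60 N. Pads are 20 mm wide; open, the fingers measure 115 mm over their backs; the gripper's body (75 mm by 178 mm) begins 61 mm behind the grasp point.
Start: joints at [1.256, 0.423, 1.63, -0, 1.089, -0.019], TCP at [0.182, 0.598, 0.223] pointing down, gripper open.
Joint ranges: [-3, 3], [-0.9, 2.11], [0.09, 2.58], [-1.31, 4.45], [0.11, 2.69], [-2.54, 2.54]. Speed limits (rad/s): [2.39, 2.39, 3.01, 3.14, 3.14, 3.14].

## Interface

Orientations are given as a rotation vector (axis times angle).
In Python, from workcell import ctrl, effector, planner, status, read_camera, calibration gives the robot as it stands. The module is installed in compiled form; this text tells all that it offers. Calls block until the motion is done:
- ctrl.move_ptp(position, orientation): joint-space move of the TCP to a pose.
- ctrl.movel(position, rot=None, speed=0.15, guard=None): straight line of the TCP; rot=None keeps the orientation; speed is the mean speed in m/s. With guard (N) it stops when the force on the tool has changed by that much, and returns True; else False.
- ctrl.movej(angles): joint-space move.
- effector.set_gripper(opening): finger opening in m; the grip force is fixed at half the most; returns when the fingers have stopped.
- ctrl.sleep(seconds).
- planner.solve_ik(position, orientation): joint angles nearest the present ones, or None.
- status.get_state(): the state.
- read_camera(name): name is "scene" or "top"; returns the picture (480x640x3 uint8, red, green, blue); there is no depth.
- calibration(name): a dict with "fov_y" (degrees; the focal length in pixels is half the picture's height over the tangent of half this angle, whatever the lens; pixels are square), "cx", "cy" (the principal point, pixels), "rvec" (rotation vector, rad) and "tvec" (3), from world to camera coordinates, as OpenCV has them. Camera axes: x right, y down, z forward; pixel columns grow to the right and rows downward; lengths in m; the calibration is good to about 2 mm. A picture is of the moment at which its call begins. calibration takes no time and is no camera call.
A pose or a line that the arm cannot do raises ctrl.PlanningError and nothing moves.
- ctrl.sign_off(): hands the job in; it is judged then, once.
The state is a dict: "clock": time; "joint_positions": joint angles; "dq": joint speeds; "tau": joint torques, N m; "tcp_pos": TCP position; "eef_rot": TCP orientation; "force": force on the tool from outside, world axes, zero at the start; "torque": the same for the moment, N m; "finger_gap": finger opening in m; "grip_force": force on a finger pad.
Only numpy, scipy, OpenCV 4.12 (cv2) and the standard library are available. Lean on these libraries where they do the work, as an engineer would, in place of code of your own. Each camera call takes 0.05 s, during which the arm holds its last target. There are 200 camera calls.

## Working session

There is one attempt and no reset: what is moved stays moved. The work goes in short steps, each a Python script; the robot and the scene stay as the last script left them, time stands still between calls to the robot, and variables do not carry over. Pictures are saved under pics/ and viewed, at most 10 in all, crops included, and the job is handed in when it is done.

```bash
mkdir -p pics; python3 - <<'E'
from workcell import *
import cv2
for n in("scene","top"):
    cv2.imwrite(f"pics/{n}0.png",read_camera(n)[:,:,::-1]); print(n,calibration(n))
s=status.get_state();print(s["clock"],s["tcp_pos"],s["eef_rot"],s["force"])
E
```

```text
scene {'fov_y': 44.28165831512762, 'cx': 319.59769589224527, 'cy': 232.6091705437354, 'rvec': array([ 1.7796362 ,  1.59231619, -0.73067275]), 'tvec': array([ 0.02656731, -0.19723168,  1.98563647])}
top {'fov_y': 49.2559226609363, 'cx': 317.72013121616175, 'cy': 244.81342410480346, 'rvec': array([ 2.0760086 , -2.16132392,  0.22183775]), 'tvec': array([-0.0563979 ,  0.53234223,  1.6586963 ])}
0.1 [0.1820132  0.59737813 0.22197587] [-4.62957030e-01 -3.10705708e+00  2.14424309e-03] [-0.34103256  0.14430695  0.00697748]
```

View pics/scene0.png

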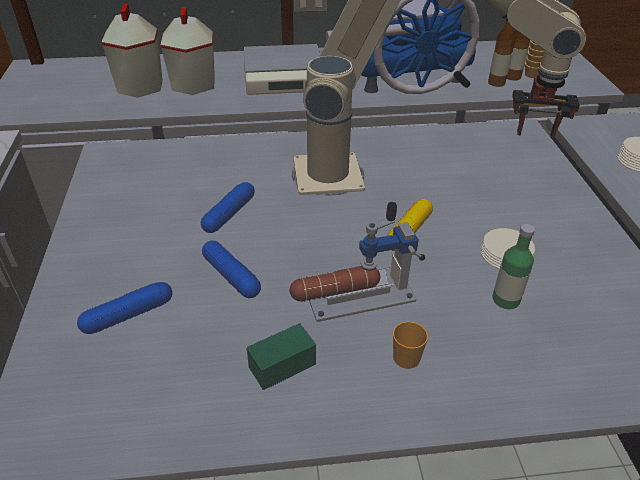

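View pics/top0.png

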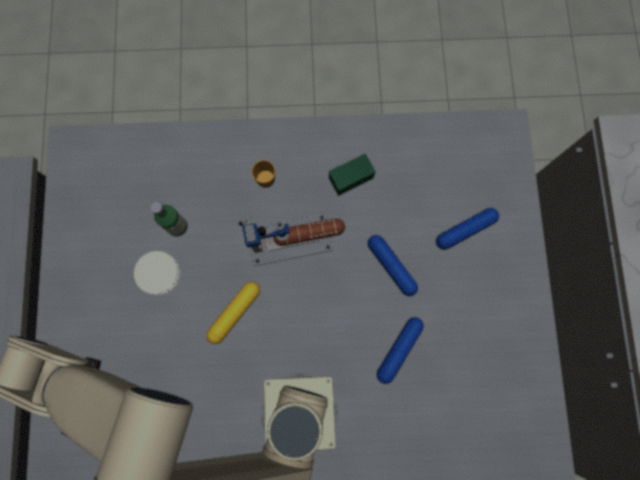

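The scene view shows the brown corded salami in the vice at (335,283), with the grip at (391,211) and the hub at about (371,228). In the top view the salami is at (312,232). The three blue sausages and the yellow one at (232,312 in top) are look-alikes; only the brown corded one lies in the vice's trough. I'll check this in one enlarged crop.

```bash
cat > h.py <<'E'
import numpy as np,cv2
from workcell import *
def cam(n):
    c=calibration(n);f=240/np.tan(np.radians(c["fov_y"])/2)
    K=np.array([[f,0,c["cx"]],[0,f,c["cy"]],[0,0,1]]);R=cv2.Rodrigues(c["rvec"])[0]
    return K,R,np.array(c["tvec"])
def onplane(n,uv,z):
    K,R,t=cam(n);C=-R.T@t;d=R.T@np.linalg.inv(K)@[uv[0],uv[1],1.];return C+d*(z-C[2])/d[2]
def tri(a,b):
    P=[]
    for n in("scene","top"):
        K,R,t=cam(n);P.append(K@np.c_[R,t])
    X=cv2.triangulatePoints(P[0],P[1],np.array(a,float).reshape(2,1),np.array(b,float).reshape(2,1)).ravel();return X[:3]/X[3]
def proj(n,X):
    K,R,t=cam(n);p=K@(R@np.array(X)+t);return p[:2]/p[2]
def salami(im):
    h=cv2.cvtColor(im,cv2.COLOR_RGB2HSV);m=((h[...,0]<9)|(h[...,0]>172))&(h[...,1]>90)&(h[...,2]>40)
    return m
E
python3 - <<'E'
from h import *
S=cv2.imread("pics/scene0.png");T=cv2.imread("pics/top0.png")
a=cv2.resize(S[190:325,275:440],None,fx=3.6,fy=3.6,interpolation=3)
b=cv2.resize(T[205:275,230:355],None,fx=4.8,fy=4.8,interpolation=3)
cv2.imwrite("pics/c1.png",a);cv2.imwrite("pics/c2.png",b)
for n,I,(x0,y0,x1,y1) in(("scene",S,(280,255,400,310)),("top",T,(260,205,355,255))):
    m=salami(I[:,:,::-1].copy());k=np.zeros_like(m);k[y0:y1,x0:x1]=1;v,u=np.nonzero(m&k)
    print(n,len(u),u.min(),u.max(),v.min(),v.max(),cv2.minAreaRect(np.c_[u,v].astype(np.float32)))
E
```

```text
scene 1360 290 379 267 297 ((334.8269348144531, 282.6346130371094), (22.749473571777344, 90.40953826904297), 78.69007110595703)
top 624 275 343 219 244 ((309.0, 231.50001525878906), (15.493175506591797, 69.62123107910156), 78.69007110595703)
```

View pics/c1.png

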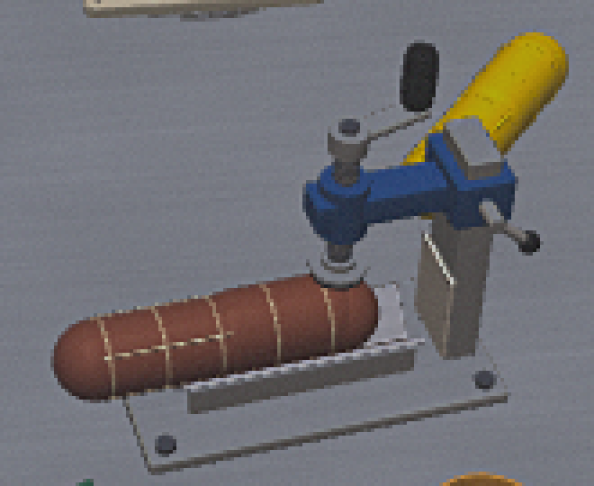

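View pics/c2.png

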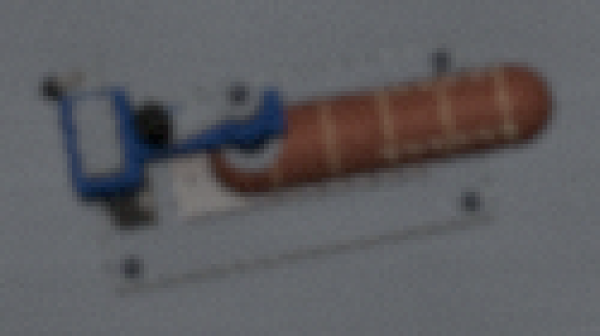

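The crops show that the corded brown salami in the trough is the right one. In the scene view the hub is at (371.7,225.6) and the grip's middle at (391.2,211.5). In the top view the hub is at (279.6,224.8), the grip at (261.7,230.4), and three bolts at (257.5,260.8), (327.9,247.1) and (321.7,217.9). Next come the positions.

```bash
python3 - <<'E'
from h import *
np.set_printoptions(precision=4,suppress=True)
b=[onplane("top",p,.014)for p in((257.5,260.8),(327.9,247.1),(321.7,217.9))]
print("bolts top",b,"scene",[onplane("scene",p,.014)for p in((409.4,295),(320.8,313.1))])
c=[onplane("scene",p,.012)for p in((415.8,299.3),(317.5,319.6),(309.2,299.7))];print("corners",c)
d=b[0]-b[1];y=d/np.linalg.norm(d);x=np.array([y[1],-y[0],0]);print("yax",y,"len",np.linalg.norm(d),np.linalg.norm(b[2]-b[1]))
d2=c[0]-c[1];print("yax scene",d2/np.linalg.norm(d2),np.linalg.norm(d2))
ctr=(b[0]+b[2])/2;print("ctr",ctr, "scene ctr",(c[0]+c[2])/2)
print("hub",tri((371.7,225.6),(279.6,224.8)));print("grip",tri((391.2,211.5),(261.7,230.4)))
print("sal free end", onplane("top",(344,226.5),.059),onplane("scene",(290.3,291),.059))
E
```

```text
bolts top [array([0.4915, 0.1241, 0.014 ]), array([ 0.5286, -0.112 ,  0.014 ]), array([ 0.6301, -0.0955,  0.014 ])] scene [array([0.5926, 0.141 , 0.014 ]), array([ 0.6304, -0.0964,  0.014 ])]
corners [array([0.6076, 0.1547, 0.012 ]), array([ 0.6493, -0.1069,  0.012 ]), array([ 0.5794, -0.1206,  0.012 ])]
yax [-0.1552  0.9879  0.    ] len 0.2389827175707915 0.10282983307618375
yax scene [-0.1572  0.9876  0.    ] 0.26480757507388364
ctr [0.5608 0.0143 0.014 ] scene ctr [0.5935 0.017  0.012 ]
hub [0.5583 0.0336 0.2301]
grip [0.5379 0.084  0.2531]
sal free end [ 0.5865 -0.1665  0.059 ] [ 0.5886 -0.1692  0.059 ]
```

```bash
cat >> h.py <<'E'
from scipy.spatial.transform import Rotation as Ro
YA=np.array([-.156,.9877,0]);XA=np.array([.9877,.156,0]);CT=np.array([.561,.0142,0])
def V(x,y,z): return CT+x*XA+y*YA+np.array([0,0,z])
def rot(yd):
    yd=np.array(yd,float);yd/=np.linalg.norm(yd);z=np.array([0,0,-1.]);return Ro.from_matrix(np.c_[np.cross(yd,z),yd,z]).as_rotvec()
def st(): 
    s=status.get_state();return round(s["clock"],2),np.round(s["tcp_pos"],4),np.round(s["force"],2)
E
python3 - <<'E'
from h import *
p=status.get_state()["tcp_pos"]
best=None
for s in(1,-1):
    q=planner.solve_ik(V(0,-.225,.3),rot(s*XA))
    print(s,q)
    if q is not None and (best is None or abs(q[5])<abs(best[0])): best=(q[5],s)
r=rot(best[1]*XA)
ctrl.movel([p[0],p[1],.40],speed=.3)
effector.set_gripper(0)
ctrl.move_ptp(V(0,-.225,.38),r)
ctrl.movel(V(0,-.225,.047),speed=.2);print(st())
print(ctrl.movel(V(0,-.200,.047),speed=.04,guard=6),st())
E
```

```text
1 [-0.35462348  0.35824846  1.54176254  0.          1.24158166 -0.51127215]
-1 None
(7.17, array([ 0.5969, -0.2083,  0.0481]), array([-0.23, -0.26,  0.33]))
False (7.94, array([ 0.5922, -0.1831,  0.047 ]), array([ 0.22, -0.71, -1.05]))
```

```bash
python3 - <<'E'
from h import *
for y in(-.18,-.165,-.158,-.148):
    g=ctrl.movel(V(0,y,.047),speed=.02,guard=13);t=st();print(y,g,t,(t[1]-CT)@YA)
    if g: break
cv2.imwrite("pics/s1.png",read_camera("scene")[190:325,275:440,::-1].repeat(4,0).repeat(4,1))
E
```

```text
-0.18 False (9.09, array([ 0.5891, -0.1634,  0.047 ]), array([ 0.37, -3.08,  0.64])) -0.17979911999999998
-0.165 False (9.99, array([ 0.5867, -0.1485,  0.047 ]), array([-0.8 , -1.46,  0.03])) -0.16470798999999997
-0.158 False (10.49, array([ 0.5857, -0.1417,  0.047 ]), array([ 0.4 , -3.81,  0.4 ])) -0.15783562999999998
-0.148 True (10.77, array([ 0.5857, -0.1416,  0.047 ]), array([-0.45, -4.87,  0.67])) -0.15773685999999998
```

View pics/s1.png

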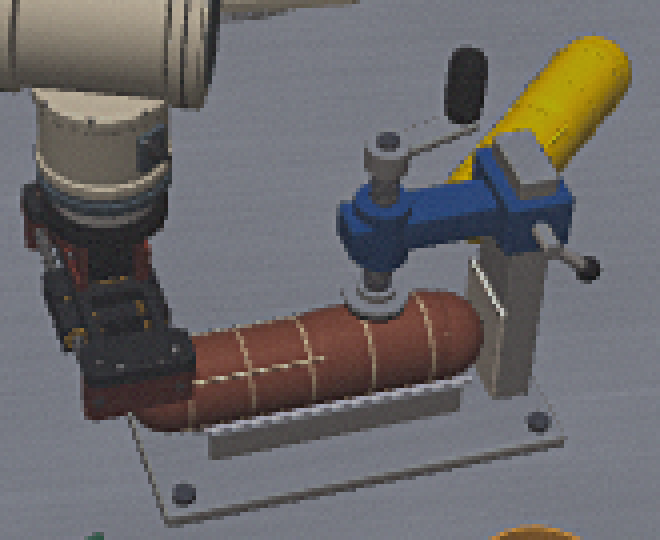

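The salami's end at (484,340) in the crop looks up against the white plate. A second gentle push will confirm it.

```bash
python3 - <<'E'
from h import *
for i in range(2):
    g=ctrl.movel(V(0,-.148,.047),speed=.01,guard=12);t=st();print(g,t,(t[1]-CT)@YA)
ctrl.movel(V(0,-.20,.047),speed=.1);ctrl.sleep(.3)
im=read_camera("top");im2=read_camera("scene");print(st())
for n,I,(x0,y0,x1,y1) in(("scene",im2,(280,240,420,310)),("top",im,(240,205,355,255))):
    m=salami(I);k=np.zeros_like(m);k[y0:y1,x0:x1]=1;v,u=np.nonzero(m&k)
    print(n,len(u),u.min(),u.max(),v.min(),v.max(), v[u>=u.max()-1].mean(), v[u<=u.min()+1].mean())
    print("expected home ends", proj(n,V(0,-.145,.059)),proj(n,V(0,.095,.059)))
E
```

```text
True (11.27, array([ 0.5857, -0.1417,  0.047 ]), array([ 0.39, -2.68,  1.71])) -0.15783562999999998
True (11.72, array([ 0.5857, -0.1418,  0.047 ]), array([-0.6 , -2.56,  1.64])) -0.1579344
(12.68, array([ 0.5922, -0.183 ,  0.047 ]), array([ 0.12, -0.52,  0.46]))
scene 1388 280 394 253 297 272.29411764705884 293.3333333333333
expected home ends [306.00564321 288.35366386] [394.80702735 271.20068359]
top 147 290 317 223 235 225.0 228.8
expected home ends [332.65140891 227.78992178] [260.63127437 241.75850491]
```

```bash
cat >> h.py <<'E'
import json
HUB=np.array([.558,.0338]);A0=np.radians(112.0);R0=.055;Z0=.237
def P(th): # th cw rad
    a=A0-th;return np.array([HUB[0]+R0*np.cos(a),HUB[1]+R0*np.sin(a),Z0-.012*th/2/np.pi])
def FT(th,n=3,dt=.02):
    a=A0-th;t=np.array([np.sin(a),-np.cos(a),0]);r=np.array([np.cos(a),np.sin(a),0]);f=[]
    for _ in range(n): f.append(status.get_state()["force"]);ctrl.sleep(dt)
    f=np.mean(f,0);return -f@t,f@r,f[2]   # resisting tangential, radial, z
E
python3 - <<'E'
from h import *
np.set_printoptions(precision=2,suppress=True)
r=rot(XA)
ctrl.movel(V(0,-.2,.36),speed=.3)
p=P(0)
ctrl.movel([p[0],p[1],.36],r,speed=.3)
effector.set_gripper(.07)
cv2.imwrite("pics/top2.png",read_camera("top")[:,:,::-1])
print(ctrl.movel(p,speed=.12,guard=8),st())
effector.set_gripper(0)
s=status.get_state();print(st(),s["finger_gap"],s["grip_force"],FT(0))
for d in(5,10,15,20,25,30):
    ctrl.movel(P(np.radians(d)),speed=.05);print(d,np.array(FT(np.radians(d))))
cv2.imwrite("pics/s2.png",read_camera("scene")[170:325,275:440,::-1].repeat(4,0)[:600].repeat(4,1));print(st())
E
```

```text
False (17.31, array([0.54, 0.08, 0.24]), array([ 0.35, -0.53,  0.95]))
(18.09, array([0.54, 0.08, 0.24]), array([-1.12, -0.35,  1.08])) 0.023112255606835722 30.00003844499588 (np.float64(1.4061303975224175), np.float64(0.48308454156077674), np.float64(1.0634891711029175))
5 [4.13 1.21 3.9 ]
10 [4.14 2.38 2.84]
15 [3.71 3.38 2.86]
20 [4.21 3.25 3.08]
25 [3.77 4.01 2.01]
30 [3.67 3.72 2.18]
(19.99, array([0.57, 0.09, 0.24]), array([-3.16,  4.13,  2.3 ]))
```

View pics/s2.png

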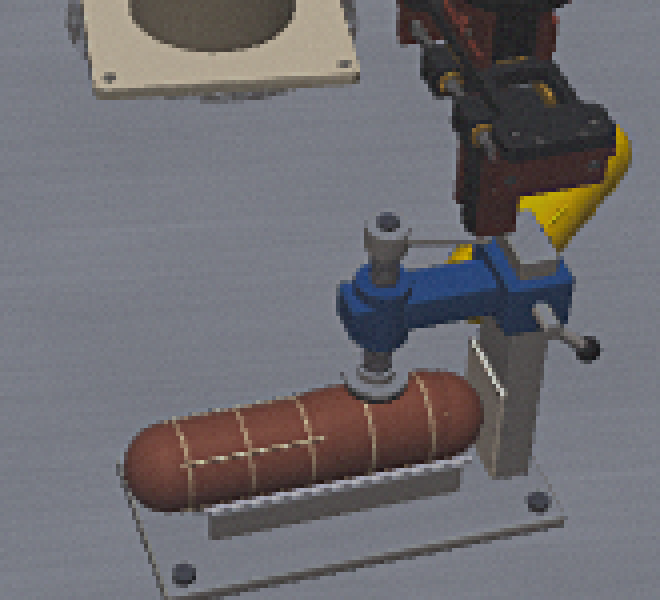

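The grip is held at a gap of 23 mm, and the crank is turning with the pad still clear. Carrying on while logging the tangential force.

```bash
cat > turn.py <<'E'
from h import *
import sys
a,b,s,lim=map(float,sys.argv[1:5])
d=a;L=[]
while d<b-1e-6:
    d+=s;ctrl.movel(P(np.radians(d)),speed=.05);f=FT(np.radians(d),3);L.append(f[0]);print(f"{d:.0f}: {f[0]:.2f} {f[1]:.2f} {f[2]:.2f}",end=" | ")
    if np.mean(L[-2:])>lim: print("LIMIT");break
print(st())
E
python3 turn.py 30 130 10 6
```

```text
40: 3.69 4.48 1.12 | 50: 3.22 4.22 0.29 | 60: 2.77 4.33 -0.13 | 70: 3.46 3.71 -0.37 | 80: 3.11 3.79 -0.93 | 90: 3.72 3.29 -1.09 | 100: 2.96 4.21 -1.34 | 110: 3.65 3.72 -2.35 | 120: 3.46 4.13 -2.48 | 130: 3.45 3.68 -2.60 | (23.91, array([0.6115, 0.0167, 0.2327]), array([ 4.61,  1.76, -3.27]))
```

```bash
python3 turn.py 130 330 10 5.2
```

```text
140: 3.43 4.06 -3.07 | 150: 2.92 3.82 -2.79 | 160: 3.29 3.19 -2.75 | 170: 2.87 2.79 -2.24 | 180: 2.62 0.90 -2.34 | 190: 3.23 -1.64 -1.90 | 200: 2.59 -3.70 -2.38 | 210: 3.30 -6.39 -2.89 | 220: 3.20 -7.49 -4.23 | 230: 2.64 -8.27 -5.71 | 240: 2.45 -9.83 -6.47 | 250: 2.39 -9.74 -7.98 | 260: 3.09 -9.81 -7.89 | 270: 2.56 -9.21 -7.74 | 280: 2.06 -8.66 -7.71 | 290: 2.64 -7.76 -6.95 | 300: 2.65 -7.63 -5.88 | 310: 3.73 -6.66 -4.42 | 320: 3.50 -5.57 -1.54 | 330: 4.44 -4.38 1.13 | (31.74, array([0.5143, 0.066 , 0.2261]), array([-0.14, -6.  , -0.07]))
```

```bash
python3 turn.py 330 350 5 9; python3 - <<'E'
from h import *
cv2.imwrite("pics/s3.png",cv2.resize(read_camera("scene")[220:310,310:430,::-1],None,fx=6,fy=6,interpolation=3))
E
```

```text
335: 5.34 -3.59 2.05 | 340: 5.52 -2.65 3.80 | 345: 6.07 -2.23 4.56 | 350: 6.57 -1.35 5.59 | (32.94, array([0.5271, 0.079 , 0.2255]), array([-5.38, -4.28,  5.45]))
```

View pics/s3.png

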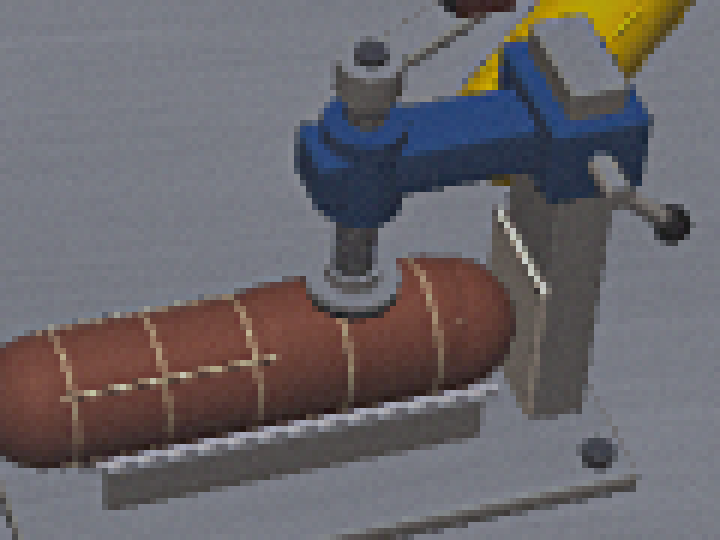

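The force rises from about 2.6 N at 300° to 6.6 N at 350°, which puts clamping at about 83 N by angle and about 115 N by feel. The picture shows the pad at (350,300) on the salami and its end at (515,315) against the stop. I'll add 5°, let go and retreat.

```bash
python3 turn.py 350 355 5 20; python3 - <<'E'
from h import *
ctrl.sleep(.3);print(FT(np.radians(355),5))
effector.set_gripper(.07)
p=status.get_state()["tcp_pos"]
ctrl.movel([p[0],p[1],.38],speed=.15);ctrl.sleep(.3);print(st())
im=read_camera("scene");cv2.imwrite("pics/s4.png",im[190:325,275:440,::-1].repeat(4,0).repeat(4,1))
E
```

```text
355: 6.98 0.13 6.32 | (33.29, array([0.531 , 0.0816, 0.2253]), array([-6.06, -3.92,  6.87]))
(np.float64(6.490710726532832), np.float64(-0.45095119586761084), np.float64(6.06648019604386))
(36.02, array([0.5329, 0.0828, 0.3795]), array([-0.88, -0.52,  0.82]))
```

View pics/s4.png

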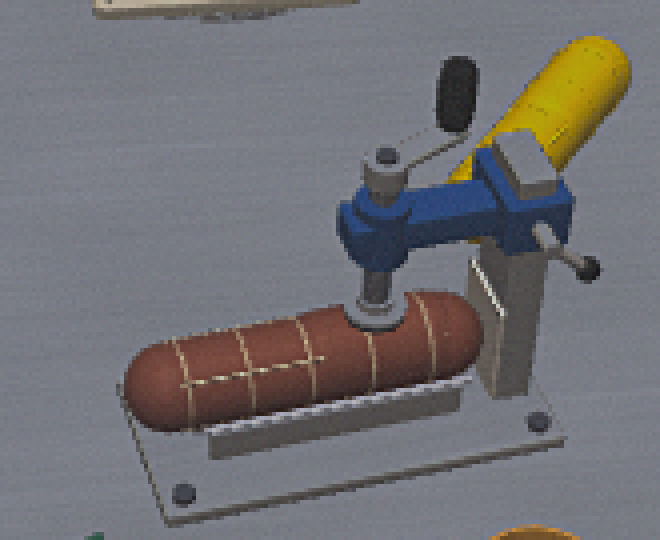

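```bash
python3 -c "
from workcell import *
print(ctrl.sign_off())"
```

```text
the job is handed in; nothing more can be done
None
```

The job is handed in: the salami is home against the stop, clamped at an estimated 80–130 N (judged by crank angle and feel, not read directly), and the gripper is open and clear of everything.

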